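# Pack the slide mailer and the cover-glass box into the corner

### The job

Start a packed row on the green packing board: lay the grey slide mailer flat on it and push it home into the corner of the two metal fences, its long side against the left fence and its end against the far fence, and let go. Only then put the square blue-and-white cover-glass box flat on the board and push it home against the far fence and the free long side of the mailer. Leave the eraser, the Petri dish and the timer where they are.

Things in the scene. Friction and masses are not known exactly. Their poses are not given: they have to be found in the camera images.
- packing_board: green-painted board fixed to the desk, floor 130 (x) x 190 (y) x 5 mm high; a straight aluminium fence 8 mm thick, its top 19 mm above the desk (14 mm above the floor), runs along the whole far edge (+x) and another along the whole left edge (+y); the near and right edges are open. Origin under the centre of the floor, at desk level; x points to the far fence, y to the left fence, z up; the board may be turned about 14 degrees either way
- corner (a point): inner corner of the two fences, at the height of the board's floor (5 mm above the desk); axes as the board's: the inner face of the far fence is its x = 0, that of the left fence its y = 0, the free floor lies at negative x and y
- slide_mailer: pale grey plastic box for slides, 84 (x, long) x 35 (y) x 21 mm high, about 30 g; lies on the desk at the right; origin at the centre of its underside, z up; may face either way round when packed
- coverslip_box: small square box, blue lid with a white label on top, white base, 35 x 35 x 21 mm high, about 45 g, closed; lies on the desk at the right; origin at the centre of its underside, z up
- eraser: bystander: flat blue-and-white eraser, 21 (x) x 50 (y) x 12 mm high; origin at the centre of its underside
- petri_dish: bystander: small round Petri dish with pink filling, 56 mm across, 14 mm high; origin at the centre of its underside
- lab_timer: bystander: white timer with black and red keys, 66 x 62 x 20 mm high, left of the board; origin at the centre of its underside
Not all that is in view belongs to the job. Several things look just like the coverslip_box: the one meant starts farthest to the robot's left.

How it is judged:
On the way:
1. the mailer lies released in the corner, home against both fences, while the cover-glass box is still off the board's corner (more than 120 mm from it) (x of slide_mailer in the frame of corner between -0.052 and -0.037 m and y of slide_mailer in the frame of corner between -0.0275 and -0.0125 m and angle between the x axis of slide_mailer and the x axis of packing_board, either way round below 0.175 rad and angle between slide_mailer's own z axis and vertical below 0.12 rad and z of slide_mailer in the frame of corner between -0.004 and 0.005 m and linear speed of slide_mailer below 0.02 m/s and contact force between slide_mailer and the fingers below 0.2 N and horizontal distance between coverslip_box and corner above 0.12 m), for 0.2 s.
At the end, for the whole second after the job is handed in: Both lie flat on the board, released and at rest, square to the fences within 10 degrees: the mailer within 10 mm of the left fence (long side) and the far fence (end), the cover-glass box within 10 mm of the far fence and of the free long side of the mailer (x of slide_mailer in the frame of corner between -0.052 and -0.037 m and y of slide_mailer in the frame of corner between -0.0275 and -0.0125 m and angle between the x axis of slide_mailer and the x axis of packing_board, either way round below 0.175 rad and angle between each of slide_mailer, coverslip_box's own z axis and vertical below 0.12 rad and z of slide_mailer in the frame of corner between -0.004 and 0.005 m and linear speed of each of slide_mailer, coverslip_box below 0.02 m/s and contact force between each of slide_mailer, coverslip_box and the fingers below 0.2 N and x of coverslip_box in the frame of corner between -0.0275 and -0.0125 m and y of coverslip_box in the frame of slide_mailer between -0.045 and 0.045 m and y of coverslip_box in the frame of corner between -0.073 and -0.04 m and (angle between the x axis of coverslip_box and the x axis of packing_board, either way round below 0.175 rad or angle between the y axis of coverslip_box and the x axis of packing_board, either way round below 0.175 rad) and z of coverslip_box in the frame of corner between -0.004 and 0.005 m); the robot touches nothing.
It fails at once if the eraser is moved by more than 30 mm (distance of eraser from where it was at the start of the episode above 0.03 m).
It fails at once if the Petri dish is moved by more than 30 mm (distance of petri_dish from where it was at the start of the episode above 0.03 m).
It fails at once if the timer is moved by more than 30 mm (distance of lab_timer from where it was at the start of the episode above 0.03 m).
It also fails if it takes over 70 s, if anything falls off the work surface, if the arm or the gripper's body presses on something with over 40 N, if the wrist force passes 120 N, or if a joint passes its speed limit or range.

### The arm

A 6-joint arm with a two-finger parallel gripper is mounted at the origin on a cart in front of the work surface, level with it; the furniture and walls round the work are solid. World frame = base frame: x ahead of the robot, y to its left, z up, the work surface at z = 0. Lengths are in m, angles in rad, forces in N, time in s.
With the tool pointing down it reaches from about 0.325 to 0.875 m from the base axis. Payload 4.4 kg.
Tool frame: the origin (TCP) lies on the centre line of the jaws, within the pads' length; the fingertips stand 17 mm ahead of it and the grasp point (between the pads) lies 2 mm behind it; z points along the fingers, y is the line along which they close (so a half turn about z gives the same grasp; the last joint's range is limited). The gripper opens to 85 mm and grips with 20 to 120 N. Pads are 22 mm wide; open, the fingers measure 114 mm over their backs; the gripper's body (76 mm by 85 mm) begins 54 mm behind the grasp point. The pads swing forward as they close: fully open they stand 13 mm farther back than shut.
Start: joints at [-1.292, 0.207, 1.542, -0, 1.393, -0.15], TCP at [0.239, -0.523, 0.225] pointing down, gripper open.
Joint ranges: [-2.73, 2.73], [-0.86, 2.22], [0.23, 2.46], [-1.11, 4.25], [0.08, 2.63], [-2.82, 2.82]. Speed limits (rad/s): [2.79, 2.79, 3.14, 3.14, 3.14, 3.14].

### API

Orientations are given as [roll, pitch, yaw] about the fixed x, y, z axes, in that order (R = Rz(yaw) Ry(pitch) Rx(roll)).
In Python, from plant import arm gives the robot as it stands. Calls block until the motion is done:
- arm.goto(position, orientation): joint-space move of the TCP to a pose.
- arm.line_to(position, feed=0.15, orientation=None): straight line of the TCP; orientation=None keeps the orientation; feed is the mean speed in m/s.
- arm.goto_joints(angles): joint-space move.
- arm.command_gripper(opening, force=None): finger opening in m; force is the grip in N (None keeps the last); returns when the fingers have stopped.
- arm.wait(seconds).
- arm.inverse_kinematics(position, orientation): joint angles nearest the present ones, or None.
- arm.capture(name): name is "side" or "top"; returns the picture (400x640x3 uint8, red, green, blue); there is no depth.
- arm.get_calibration(name): a dict with "K" (3x3 intrinsics, pixels), "R" (3x3) and "t" (3): a world point X has camera coordinates R X + t. Camera axes: x right, y down, z forward; pixel columns grow to the right and rows downward; lengths in m; the calibration is good to about 2 mm. A picture is of the moment at which its call begins. get_calibration takes no time and is no camera call.
A pose or a line that the arm cannot do raises arm.MotionError and nothing moves.
- arm.finish_job(): hands the job in; it is judged then, once.
Readings, each from a call of its own:
- arm.current_time(): time.
- arm.current_qpos(): joint angles.
- arm.current_joint_velocities(): joint speeds.
- arm.current_effort(): joint torques, N m.
- arm.current_tcp_pos(): TCP position.
- arm.current_ee_rot(): TCP orientation.
- arm.current_force(): force on the tool from outside, world axes, zero at the start.
- arm.current_torque(): the same for the moment, N m.
- arm.current_opening(): finger opening in m.
- arm.current_finger_force(): force on a finger pad.
Only numpy, scipy, OpenCV 4.12 (cv2) and the standard library are available. Lean on these libraries where they do the work, as an engineer would, in place of code of your own. Each camera call takes 0.05 s, during which the arm holds its last target. There are 200 camera calls.

## Working session

There is one attempt and no reset: what is moved stays moved. The work goes in short steps, each a Python script; the robot and the scene stay as the last script left them, time stands still between calls to the robot, and variables do not carry over. Pictures are saved under pics/ and viewed, at most 10 in all, crops included, and the job is handed in when it is done.

```bash
mkdir -p pics; ls
python3 - <<'E'
from plant import arm
import cv2,numpy as np
for n in("top","side"):
    im=arm.capture(n); cv2.imwrite(f"pics/{n}0.png",im[:,:,::-1]); c=arm.get_calibration(n); print(n,c, -np.array(c["R"]).T@np.array(c["t"]))
print(arm.current_ee_rot())
E
```

```text
pics
top {'K': array([[482.00180962,   0.        , 321.06080958],
       [  0.        , 482.00180962, 200.1637597 ],
       [  0.        ,   0.        ,   1.        ]]), 'R': array([[ 0.00814694, -0.99960604, -0.02685857],
       [-0.99166581, -0.00462272, -0.12875385],
       [ 0.12857897,  0.02768367, -0.9913128 ]]), 't': array([0.07798533, 0.4458519 , 1.2927711 ])} [0.27527757 0.044227   1.34104025]
side {'K': array([[475.1689091 ,   0.        , 312.08692118],
       [  0.        , 475.1689091 , 197.61140413],
       [  0.        ,   0.        ,   1.        ]]), 'R': array([[ 9.87083994e-01,  1.60203263e-01, -3.22619052e-04],
       [ 1.29002319e-01, -7.96031875e-01, -5.91347323e-01],
       [-9.49925860e-02,  5.83667859e-01, -8.06416914e-01]]), 't': array([-0.4631157 ,  0.02616519,  1.55741876])} [ 0.60170196 -0.8139943   1.27125213]
[-3.13955310e+00 -3.57201862e-04  4.28768345e-01]
```

View pics/top0.png

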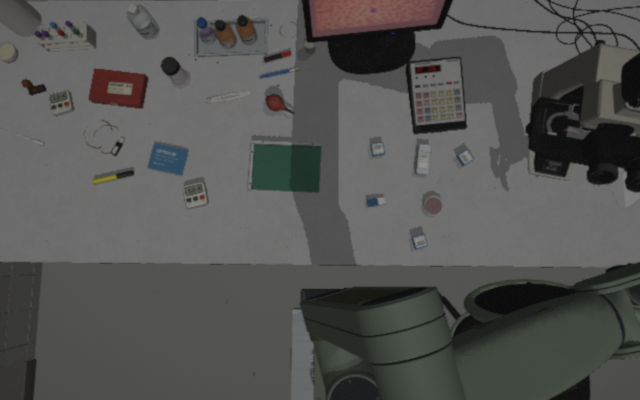

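View pics/side0.png

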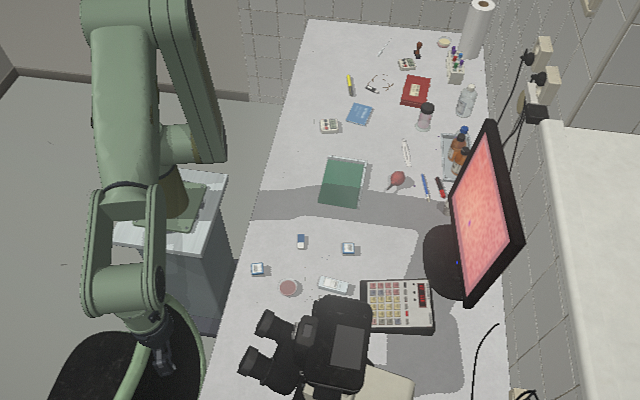

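The top view shows the board at (286,166), the mailer at (423,157), the eraser at (375,201) and the dish at (432,204). The box candidates are at (377,147), (464,156) and (419,241). The left-most, (377,147), is the one meant. I'll zoom in.

```bash
cat > h.py <<'E'
import cv2,numpy as np
from plant import arm
def ray(n,uv,z):
    c=arm.get_calibration(n);R=np.array(c["R"]);C=-R.T@np.array(c["t"])
    uv=np.atleast_2d(uv).astype(float)
    d=np.c_[uv,np.ones(len(uv))]@np.linalg.inv(c["K"]).T@R
    return (C+d*((z-C[2])/d[:,2])[:,None])[:,:2]
def proj(n,X):
    c=arm.get_calibration(n);p=np.atleast_2d(X)@np.array(c["R"]).T+c["t"]
    p=p@np.array(c["K"]).T;return p[:,:2]/p[:,2:]
def crop(im,x,y,w,h,s,f):
    cv2.imwrite(f,cv2.resize(im[y:y+h,x:x+w,::-1],None,fx=s,fy=s,interpolation=cv2.INTER_NEAREST))
E
python3 - <<'E'
from h import *
a=cv2.imread("pics/top0.png")[:,:,::-1];b=cv2.imread("pics/side0.png")[:,:,::-1]
c1=a[130:200,240:330];c2=a[130:180,360:480];c3=b[145:215,310:380];c4=b[235:300,310:370]
f=lambda c,s,W:cv2.copyMakeBorder(cv2.resize(c,None,fx=s,fy=s,interpolation=0),0,300-s*c.shape[0],0,W-s*c.shape[1],0)
m=np.vstack([np.hstack([f(c1,4,380),f(c3,4,400)]),np.hstack([f(c2,4,480),f(c4,4,300)])])
cv2.imwrite("pics/m.png",m[:,:,::-1])
# green board
for n,im in(("top",a),("side",b)):
    h=cv2.cvtColor(im.copy(),cv2.COLOR_RGB2HSV);k=cv2.inRange(h,(55,90,30),(95,255,200))
    cs,_=cv2.findContours(k,0,1)
    for c in cs:
        r=cv2.minAreaRect(c)
        if 1500<cv2.contourArea(c)<6000: 
            p=ray(n,c[:,0],0.005);r=cv2.minAreaRect((p*1000).astype(np.float32));print(n,r,cv2.boxPoints(r).round(1).tolist(),ray(n,cv2.approxPolyDP(c,5,True)[:,0],.005).round(4).tolist())
# pale objects
E
```

```text
top ((541.087158203125, 181.51553344726562), (184.6471405029297, 124.89669799804688), 87.8412094116211) [[475.20001220703125, 91.5999984741211], [600.0, 86.9000015258789], [607.0, 271.3999938964844], [482.20001220703125, 276.1000061035156]] [[0.6033, 0.271], [0.4851, 0.2736], [0.4773, 0.0932], [0.5977, 0.0886]]
```

View pics/m.png

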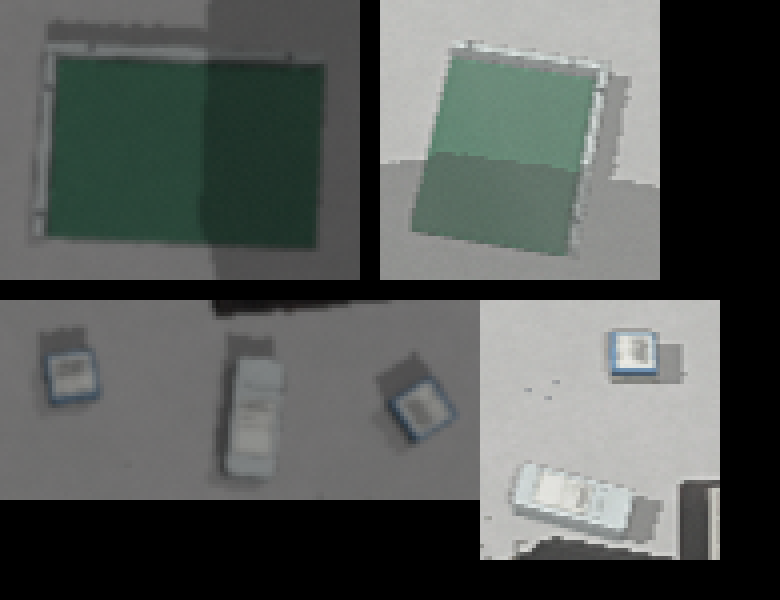

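The crops show clean outlines. The far fence is at the top of the top view and the left fence at its left. The mailer's long axis runs almost along x. Next I'll segment the mailer and box at the height of their tops.

```bash
cat >> h.py <<'E'
def seg(n,im,xy,name,L,S,save=None):
    """bright / bluish blob near world xy -> centre, angle from minAreaRect on plane z=.021"""
    u,v=proj(n,[*xy,.021])[0].astype(int);r=26
    w=im[v-r:v+r,u-r:u+r].astype(int)
    bg=np.median(w.reshape(-1,3),0)
    k=(((w[:,:,2]-w[:,:,0])>S)|(w.sum(2)>bg.sum()+L)).astype(np.uint8)
    k=cv2.morphologyEx(k,cv2.MORPH_OPEN,np.ones((2,2),np.uint8))
    cs,_=cv2.findContours(k,0,1)
    cs=[c for c in cs if cv2.contourArea(c)>40]
    c=min(cs,key=lambda c:np.hypot(*(c[:,0].mean(0)-r)))
    p=ray(n,c[:,0]+[u-r,v-r],.021)
    q=cv2.minAreaRect((p*1000).astype(np.float32));print(n,name,np.round(q[0],1),np.round(q[1],1),round(q[2],1),"bg",bg)
    if save: cv2.imwrite(save,cv2.resize(np.hstack([w.astype(np.uint8)[:,:,::-1],cv2.merge([k*255]*3)]),None,fx=5,fy=5,interpolation=0))
    return q
E
python3 - <<'E'
from h import *
for n in("top","side"):
    im=cv2.imread(f"pics/{n}0.png")[:,:,::-1]
    for nm,px in(("mailer",(423,158)),("box",(378,149))):
        xy=ray("top",px,.021)[0]
        if n=="top":print(nm,xy)
        seg(n,im,xy,nm,60 if n=="top" else 40,8 if nm=="mailer" else 20,f"pics/s_{n}_{nm}.png")
m=np.vstack([np.hstack([cv2.imread(f"pics/s_{n}_{nm}.png") for n in("top",)]) for nm in("mailer","box")])
m2=np.vstack([cv2.imread(f"pics/s_side_{nm}.png") for nm in("mailer","box")])
cv2.imwrite("pics/seg.png",cv2.resize(np.hstack([m,m2]),(800,400),interpolation=0))
E
```

```text
mailer [ 0.56593903 -0.20126581]Traceback (most recent call last):
  File "<stdin>", line 7, in <module>
  File "h.py", line 22, in seg
    c=min(cs,key=lambda c:np.hypot(*(c[:,0].mean(0)-r)))
ValueError: min() iterable argument is empty
```

Run:
```python
from h import *
for n in("top","side"):
    im=cv2.imread(f"pics/{n}0.png")[:,:,::-1]
    for nm,px in(("mailer",(423,158)),("box",(378,149))):
        xy=ray("top",px,.021)[0]
        u,v=proj(n,[*xy,.021])[0].astype(int)
        print(n,nm,xy,(u,v),im[v,u-24:u+24:3].tolist())
        try: seg(n,im,xy,nm,24,8 if nm=="mailer" else 12,f"pics/s_{n}_{nm}.png")
        except ValueError as e: print(e)
import glob
f=sorted(glob.glob("pics/s_*.png"));print(f)
cv2.imwrite("pics/seg.png",np.hstack([cv2.resize(cv2.imread(x),(200,100)) for x in f]) if len(f)<4 else cv2.resize(np.vstack([np.hstack([cv2.imread(x) for x in f[:2]]),np.hstack([cv2.imread(x) for x in f[2:]])]),(800,400),interpolation=0))
```

```text
top mailer [ 0.56593903 -0.20126581] (np.int64(423), np.int64(157)) [[114, 113, 113], [113, 113, 113], [110, 111, 110], [110, 109, 109], [111, 111, 111], [87, 87, 87], [69, 71, 71], [125, 125, 123], [116, 116, 113], [115, 115, 113], [113, 115, 115], [112, 111, 111], [112, 111, 110], [112, 111, 111], [113, 112, 112], [112, 111, 111]]
top mailer [ 545.9 -204.5] [31.  48.8] 82.8 bg [112. 111. 111.]
top box [ 0.59129146 -0.07677855] (np.int64(378), np.int64(148)) [[113, 112, 112], [113, 113, 113], [112, 111, 111], [113, 112, 113], [111, 111, 111], [96, 96, 96], [89, 98, 105], [101, 101, 99], [107, 107, 105], [127, 127, 125], [93, 100, 106], [114, 113, 113], [114, 113, 113], [114, 114, 113], [112, 111, 111], [113, 112, 112]]
top box [580.5 -78.9] [18.2 33.9] 9.8 bg [112. 111. 111.]
side mailer [ 0.56593903 -0.20126581] (np.int64(334), np.int64(283)) [[189, 188, 186], [191, 191, 187], [182, 181, 179], [208, 215, 216], [197, 205, 204], [225, 227, 221], [224, 225, 220], [217, 217, 212], [218, 219, 211], [203, 205, 199], [203, 213, 213], [201, 211, 208], [203, 211, 208], [195, 195, 192], [189, 189, 188], [195, 193, 192]]
side mailer [ 554.7 -203.4] [29.3 32.2] 0.3 bg [190. 191. 188.]
side box [ 0.59129146 -0.07677855] (np.int64(347), np.int64(247)) [[190, 190, 188], [192, 192, 189], [190, 191, 189], [192, 192, 189], [189, 189, 187], [192, 191, 189], [163, 159, 154], [191, 199, 198], [207, 209, 199], [153, 152, 150], [161, 176, 185], [147, 146, 144], [139, 139, 138], [190, 192, 188], [190, 190, 187], [190, 192, 188]]
side box [595.  -81.3] [36.1 34.7] 9.2 bg [190. 190. 188.]
['pics/s_side_box.png', 'pics/s_side_mailer.png', 'pics/s_top_box.png', 'pics/s_top_mailer.png']
```

View pics/seg.png

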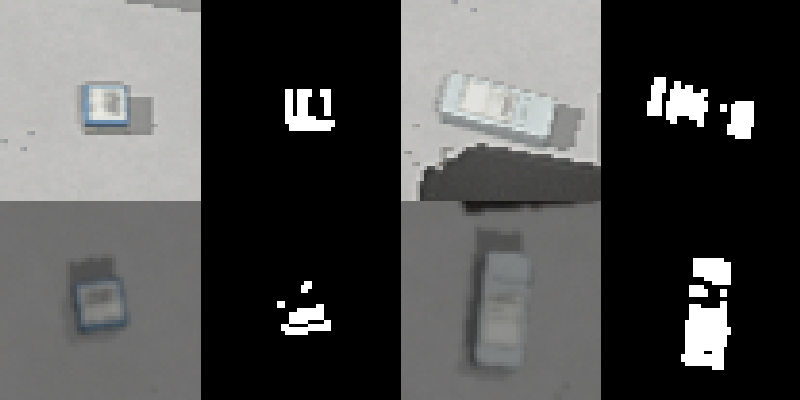

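Both masks are patchy, so I'll take the hull of all the parts and start moving in the same script.

```bash
cat >> h.py <<'E'
def hull(n,im,xy,r=22,L=24,S=3,z=.021):
    u,v=proj(n,[*xy,z])[0].round().astype(int)
    w=im[v-r:v+r,u-r:u+r].astype(int);bg=np.median(w.reshape(-1,3),0)
    k=(((w[:,:,2]-w[:,:,0])>=S)|(w.sum(2)>bg.sum()+L)).astype(np.uint8)
    k=cv2.morphologyEx(k,cv2.MORPH_CLOSE,np.ones((3,3),np.uint8))
    N,l,st,ce=cv2.connectedComponentsWithStats(k)
    ok=[i for i in range(1,N) if st[i,4]>=8 and np.hypot(*(ce[i]-r))<17]
    q=np.argwhere(np.isin(l,ok))[:,::-1]+[u-r,v-r]
    q=np.vstack([q+d for d in((.5,.5),(-.5,.5),(.5,-.5),(-.5,-.5))])
    a=cv2.minAreaRect((ray(n,q,z)*1000).astype(np.float32));print(n,np.round(a[0],1),np.round(a[1],1),round(a[2],1));return a
def down(yaw):return [np.pi,0,yaw]
YB=np.radians(-2.2);C=np.array([.6096,.274])
def B(x,y,z):  # corner frame -> world
    c,s=np.cos(YB),np.sin(YB);return [C[0]+c*x-s*y,C[1]+s*x+c*y,z]
def st(m=""):
    print(m,"t",round(arm.current_time(),2),"tcp",np.round(arm.current_tcp_pos(),4),"F",np.round(arm.current_force(),1),"op",round(arm.current_opening(),4))
E
python3 - <<'E'
from h import *
im=cv2.imread("pics/top0.png")[:,:,::-1];im2=cv2.imread("pics/side0.png")[:,:,::-1]
for S in(3,4,5):
  hull("top",im,(.558,-.201),S=S);hull("top",im,(.587,-.077),S=S)
  hull("side",im2,(.587,-.077),S=S)
# angle of left/right & far edges of the board from line fits
st()
p=[.558,-.202]
print(arm.inverse_kinematics([*p,.12],down(0)),arm.inverse_kinematics(B(-.042,-.05,.03),down(YB)))
E
```

```text
top [ 562.6 -202. ] [36.8 87.2] 83.7
top [592.2 -75.4] [42.8 42.6] 7.4
side [593.5 -78. ] [43.7 38.3] 9.2
top [ 563.  -202.1] [36.7 85.5] 83.5
top [592.3 -76.1] [42.8 41.4] 7.4
side [593.5 -78. ] [43.7 38.3] 9.2
top [ 563.3 -203.7] [34.  84.1] 82.8
top [592.1 -75.9] [42.4 41. ] 7.4
side [593.6 -78. ] [43.6 38.3] 9.2
 t 0.1 tcp [ 0.2389 -0.5223  0.2236] F [-1.   0.6  0.6] op 0.0853
[-4.93102444e-01  3.47740581e-01  1.59183084e+00 -4.44089210e-16
  1.20202123e+00  1.07769388e+00] [ 2.37529897e-01  4.95812805e-01  1.59603581e+00 -4.44089210e-16
  1.04974404e+00  1.84672347e+00]
```

```bash
cat >> h.py <<'E'
def push(d,maxd,Fmax,step=.001,feed=.03):
    """steps along world unit vector d until the reaction exceeds Fmax"""
    d=np.array([*d,0.])[:3];p=np.array(arm.current_tcp_pos());f0=np.array(arm.current_force())@d
    for i in range(1,int(maxd/step)+1):
        arm.line_to(p+d*step*i,feed=feed)
        f=np.array(arm.current_force())@d-f0
        if abs(f)>Fmax:break
    print("push",i*step,"F",round(f,2));st()
XB=np.array([np.cos(YB),np.sin(YB),0]);YBv=np.array([-np.sin(YB),np.cos(YB),0])
E
python3 - <<'E'
from h import *
p=[.564,-.202];y=np.radians(-6.5)
arm.goto([*p,.10],down(y));st("above")
arm.line_to([*p,.020]);st("down")
arm.command_gripper(.02,force=30);st("grip")
arm.line_to([*p,.10]);st("lift")
arm.goto(B(-.052,-.047,.08),down(YB));st("over")
cv2.imwrite("pics/t1.png",arm.capture("top")[:,:,::-1])
arm.line_to(B(-.052,-.047,.0265));st("low")
push(XB,.022,5,.002)
E
python3 -c "
from h import *
a=cv2.imread('pics/t1.png')[:,:,::-1];crop(a,230,110,120,100,5,'pics/t1c.png')"
```

```text
above t 1.82 tcp [ 0.564  -0.203   0.1004] F [ 0.2  0.  -0.2] op 0.0854
down t 2.51 tcp [ 0.5645 -0.2027  0.0206] F [ 0.1 -0.8  0.5] op 0.0852
grip t 3.14 tcp [ 0.564 -0.202  0.02 ] F [ 0.4 -0.7  0.3] op 0.0202
lift t 3.83 tcp [ 0.5634 -0.2017  0.0994] F [ 0.2  0.4 -0.2] op 0.0198
over t 5.42 tcp [0.5563 0.228  0.08  ] F [-0.7 -0.2 -0.4] op 0.0202
low t 5.97 tcp [0.556  0.2285 0.0263] F [-0.1  0.2  1.5] op 0.02
push 0.022 F 0.5
 t 8.72 tcp [0.5781 0.2277 0.0264] F [ 0.4 -1.1 -0.2] op 0.0203
```

View pics/t1c.png

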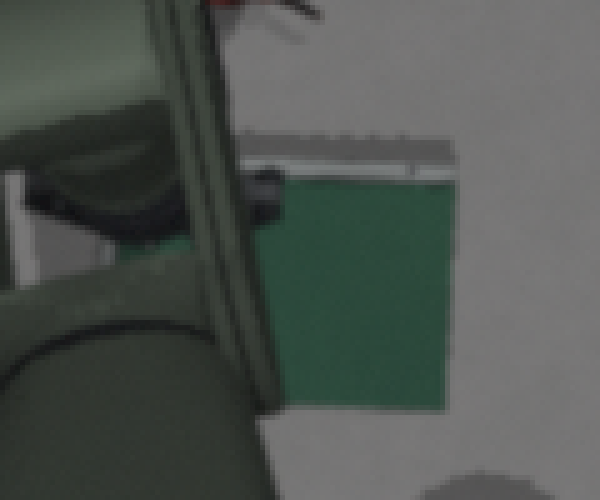

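The gripper closed to 20 mm, so the grasp missed. I'll lift, back off and look.

Run:
```python
from h import *
p=np.array(arm.current_tcp_pos());arm.line_to([p[0],p[1],.15],feed=.25)
a=arm.capture("top");b=arm.capture("side");st()
f=lambda c:cv2.resize(c,(400,300),interpolation=0)
cv2.imwrite("pics/t2.png",a[:,:,::-1]);cv2.imwrite("pics/s2.png",b[:,:,::-1])
cv2.imwrite("pics/v2.png",np.hstack([f(a[110:230,340:500]),f(b[130:310,230:470])])[:,:,::-1])
```

```text
t 9.47 tcp [0.576  0.2271 0.1469] F [-0.5 -1.  -0.2] op 0.02
```

View pics/v2.png

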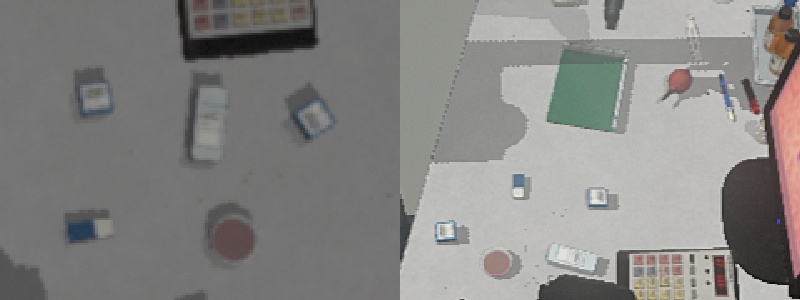

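Run:
```python
from h import *
for f in("top0","t2"):
    im=cv2.imread(f"pics/{f}.png")[:,:,::-1]
    hull("top",im,(.558,-.201),S=4);hull("top",im,(.587,-.077),S=4)
for f in("side0","s2"):
    im=cv2.imread(f"pics/{f}.png")[:,:,::-1]
    hull("side",im,(.560,-.201),S=4,L=30)
```

```text
top [ 563.  -202.1] [36.7 85.5] 83.5
top [592.3 -76.1] [42.8 41.4] 7.4
top [ 562.8 -202.2] [36.8 86.2] 82.8
top [592.4 -75.7] [42.8 41.8] 8.7
side [ 569.8 -212. ] [ 52.4 100.9] 83.7
side [ 563.4 -211.3] [52.4 90.5] 83.7
```

The mailer hasn't moved at all. I'll retry, closing in stages while watching the finger force, with a picture from the side.

Run:
```python
from h import *
p=[.563,-.202];y=np.radians(-7)
arm.goto([*p,.10],down(y))
arm.command_gripper(.085);st("open")
arm.line_to([*p,.019],feed=.2);arm.wait(.1);st("down");print(arm.current_ee_rot())
for o in(.05,.04,.033):
    arm.command_gripper(o,force=40);st(o);print(arm.current_finger_force())
b=arm.capture("side");a=arm.capture("top")
f=lambda c:cv2.resize(c,(400,400),interpolation=0)
cv2.imwrite("pics/v3.png",np.hstack([f(a[100:220,360:480]),f(b[210:330,270:390])])[:,:,::-1])
```

```text
open t 11.71 tcp [ 0.563 -0.202  0.1  ] F [ 0.3 -0.7 -0.4] op 0.0849
down t 12.37 tcp [ 0.5647 -0.2029  0.0209] F [0.8 0.2 0.3] op 0.0851
[ 3.14022994 -0.00356719 -0.12215049]
0.05 t 12.81 tcp [ 0.5631 -0.2021  0.0193] F [ 0.4 -0.4 -0.3] op 0.0499
0.0
0.04 t 13.07 tcp [ 0.5629 -0.202   0.0189] F [-0.1 -0.  -0.7] op 0.04
0.0
0.033 t 13.31 tcp [ 0.563 -0.202  0.019] F [-0.3  0.5  0.2] op 0.0331
0.0
```

View pics/v3.png

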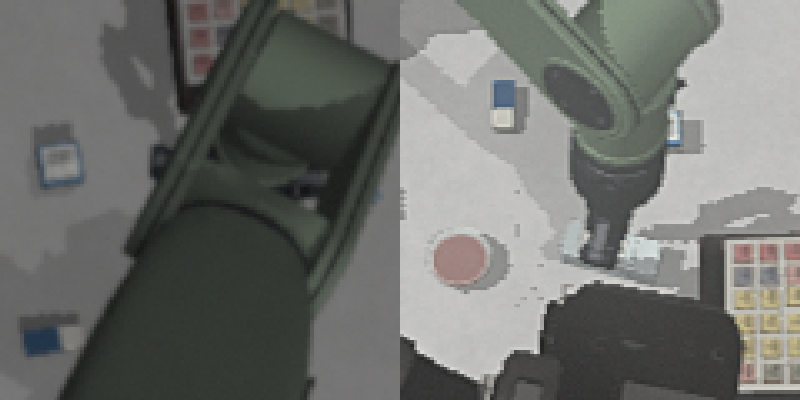

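The side view shows the finger beside the mailer, with no force at 33 mm. I'll keep closing to see where contact comes.

Run:
```python
from h import *
for o in(.02,.01,.0):
    arm.command_gripper(o,force=40);st(o);print(arm.current_finger_force())
    if arm.current_finger_force()>5:break
arm.line_to([.563,-.202,.06],feed=.2);st("lift");print(arm.current_finger_force())
b=arm.capture("side");a=arm.capture("top")
f=lambda c:cv2.resize(c,(400,400),interpolation=0)
cv2.imwrite("pics/v4.png",np.hstack([f(a[100:220,360:480]),f(b[210:330,270:390])])[:,:,::-1])
```

```text
0.02 t 13.69 tcp [ 0.563 -0.202  0.019] F [-0.   0.4  0.5] op 0.02
0.0
0.01 t 13.95 tcp [ 0.563 -0.202  0.019] F [-0.1 -1.   0.3] op 0.0095
0.0
0.0 t 14.21 tcp [ 0.563 -0.202  0.019] F [0.3 0.7 0.2] op 0.0004
0.0
lift t 14.57 tcp [ 0.5642 -0.2026  0.0614] F [-0.   0.5  0.2] op -0.0002
0.0
```

View pics/v4.png

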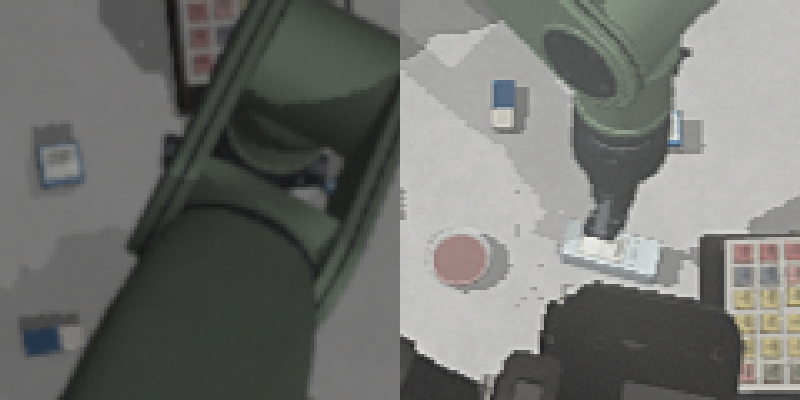

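Run:
```python
from h import *
print(proj("side",[[.564,-.2026,z] for z in(.044,.061,.08,.10)]))
print("v3",proj("side",[[.563,-.202-.03,z] for z in(.003,.019,.03,.04)]))
a=arm.capture("side");crop(a,300,245,60,50,10,"pics/v5.png")
```

```text
[[333.60092923 280.03043052]
 [333.81967456 277.30150436]
 [334.06952714 274.18450411]
 [334.33886842 270.82437543]]
v3 [[331.37199301 295.59381824]
 [331.55406161 293.20570792]
 [331.6812611  291.53729055]
 [331.79836247 290.00132558]]
```

View pics/v5.png

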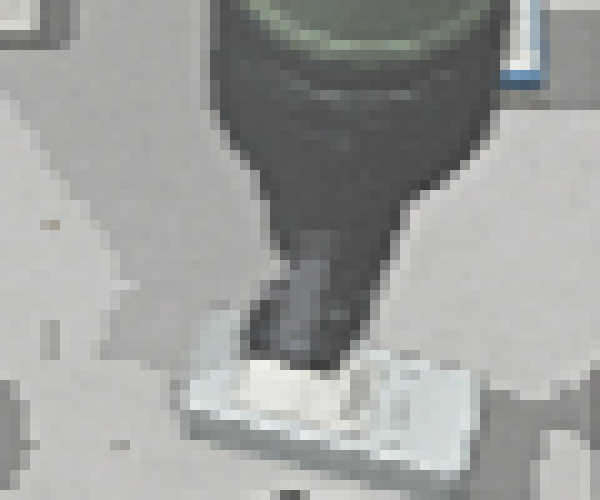

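The tip appears about 15 mm higher in the picture than my model puts it. The fingers probably passed over the top of the mailer. I'll measure this by touching: lower the shut fingertips onto the mailer's top, which is 21 mm high.

Run:
```python
from h import *
arm.line_to([.563,-.202,.044],feed=.1)
p=np.array(arm.current_tcp_pos());z=.044
while z>.012:
    z-=.002;arm.line_to([.563,-.202,z],feed=.04)
    f=arm.current_force()[2]
    if abs(f)>3.5:break
st("touch");print(z)
```

```text
touch t 19.02 tcp [ 0.5632 -0.2021  0.014 ] F [-5.   1.5 10.6] op -0.0001
0.011999999999999972
```

Contact comes at TCP z of about 13 mm, so the real fingertips are about 8 mm behind the reported TCP, not 17 mm ahead. I'll work with this measured offset: grasp with TCP z at about -4 mm, and check.

Run:
```python
from h import *
p=[.570,-.202]
arm.line_to([.563,-.202,.05],feed=.2);arm.line_to([*p,.05],feed=.2)
arm.command_gripper(.085)
arm.line_to([*p,.01],feed=.15);st()
arm.line_to([*p,-.004],feed=.1);st("down")
arm.command_gripper(.03,force=30);st("grip");print(arm.current_finger_force())
if arm.current_opening()>.032:
    arm.line_to([*p,.04],feed=.2);st("lift");print(arm.current_finger_force())
b=arm.capture("side")
cv2.imwrite("pics/v6.png",cv2.resize(b[225:305,280:390],None,fx=6,fy=6,interpolation=0)[:,:,::-1])
```

```text
t 20.82 tcp [ 0.5693 -0.2017  0.0093] F [-0.4 -0.1  0.3] op 0.0849
down t 21.11 tcp [ 0.5697 -0.2019 -0.0041] F [-0.6  0.1 -0.1] op 0.0849
grip t 21.63 tcp [ 0.5705 -0.2023 -0.0034] F [-0.  -0.4  2. ] op 0.0337
31.232383847236633
lift t 22.0 tcp [ 0.5709 -0.2025  0.0412] F [-1.2 -0.4 -0.4] op 0.0331
30.93966543674469
```

View pics/v6.png

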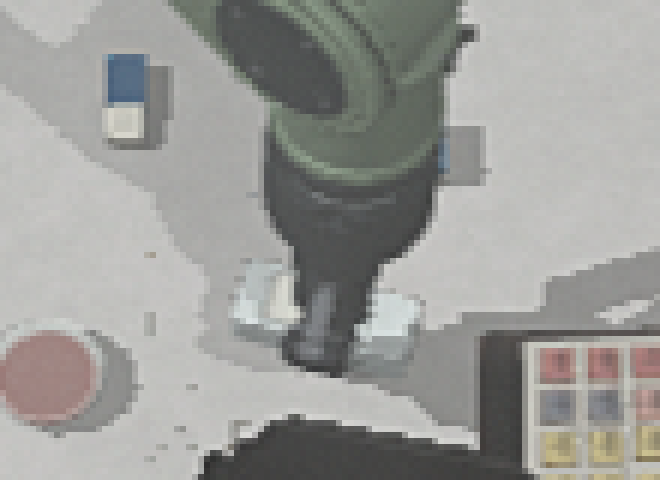

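All ten views are used, so I'll work from numbers now. The last one shows the mailer held and lifted. The finger is at crop column 320 and the mailer's centre at about 327, so the finger sits about 10 mm short of the reported TCP in x. I'll place and push using these offsets.

```bash
cat >> h.py <<'E'
DX=.007  # TCP x minus held/pushed object's centre x
def P(x,y,z):return B(x+DX,y,z)
E
python3 - <<'E'
from h import *
arm.goto(P(-.060,-.052,.05),down(YB));st("over")
arm.line_to(P(-.060,-.052,.003),feed=.15);st("low");print(arm.current_finger_force())
push(XB,.030,5,.003,.05)
q=np.array(arm.current_tcp_pos());q[2]-=.0015
arm.line_to(q-.001*XB,feed=.05);arm.command_gripper(.06);st("rel")
q=np.array(arm.current_tcp_pos());arm.line_to([q[0],q[1],.055],feed=.2)
w=np.array([*q[:2],.055])-.046*YBv
arm.line_to(w,feed=.25)
arm.command_gripper(0.)
cv2.imwrite("pics/t7.png",arm.capture("top")[:,:,::-1]);cv2.imwrite("pics/s7.png",arm.capture("side")[:,:,::-1]);st("aside")
E
python3 - <<'E'
from h import *
# mailer in side and top: non-green pixels inside floor
for n,f in(("top","t7"),("side","s7")):
    im=cv2.imread(f"pics/{f}.png");h=cv2.cvtColor(im,cv2.COLOR_BGR2HSV)
    poly=proj(n,[B(*a) for a in((-.13,-.19,.005),(0,-.19,.005),(0,0,.005),(-.13,0,.005))])
    m=np.zeros(h.shape[:2],np.uint8);cv2.fillPoly(m,[poly.round().astype(np.int32)],1)
    k=((h[:,:,1]<60)&(h[:,:,2]>85)).astype(np.uint8)*m
    N,l,s,c=cv2.connectedComponentsWithStats(k)
    for i in range(1,N):
        if s[i,4]>40:
            pt=np.argwhere(l==i)[:,::-1];r=ray(n,pt,.026)-C;R=np.array([[np.cos(YB),-np.sin(YB)],[np.sin(YB),np.cos(YB)]])
            q=cv2.minAreaRect((r@R*1000).astype(np.float32));print(n,s[i,4],np.round(q[0]),np.round(q[1]),round(q[2]))
E
```

```text
over t 23.62 tcp [0.5551 0.223  0.0498] F [-0.5  0.5  0.1] op 0.0332
low t 24.09 tcp [0.5547 0.2231 0.0024] F [ 0.3 -0.  -0.4] op 0.0332
31.98644757270813
push 0.021 F -12.03
 t 25.84 tcp [0.5705 0.2224 0.0014] F [-11.7   0.6   5.7] op 0.0336
rel t 26.5 tcp [ 5.695e-01  2.223e-01 -4.000e-04] F [-0.1 -0.5  0. ] op 0.06
aside t 27.96 tcp [0.5677 0.1764 0.0551] F [ 0.8 -0.5  0.4] op -0.0003
top 57 [-36. -52.] [20. 31.] 4
side 848 [ -63. -111.] [129. 190.] 1
```

The end is home against the far fence and the mailer is released at about y = -52 mm. Next I'll push it left.

```bash
cat >> h.py <<'E'
def cf(p):
    d=np.array(p)-[*C,0];return np.round([d@XB,d@YBv,p[2]],4)
def seen(n,f,z,y0=-.19,low=60,val=85):
    im=cv2.imread(f);h=cv2.cvtColor(im,cv2.COLOR_BGR2HSV)
    poly=proj(n,[B(*a) for a in((-.13,y0,z),(.008,y0,z),(.008,.008,z),(-.13,.008,z))])
    m=np.zeros(h.shape[:2],np.uint8);cv2.fillPoly(m,[poly.round().astype(np.int32)],1)
    g=cv2.inRange(h,(50,low,20),(100,255,220))
    k=(g==0).astype(np.uint8)*m
    out=[]
    N,l,s,c=cv2.connectedComponentsWithStats(k)
    for i in range(1,N):
        if s[i,4]>60:
            r=ray(n,np.argwhere(l==i)[:,::-1],z);r=np.array([cf([*a,0])[:2] for a in r])*1000
            print(n,s[i,4],"x",np.percentile(r[:,0],[1,50,99]).round(),"y",np.percentile(r[:,1],[1,50,99]).round())
E
python3 - <<'E'
from h import *
q=np.array(arm.current_tcp_pos())
arm.line_to([q[0],q[1],.001],feed=.15);st("low")
q=np.array([q[0],q[1],.001])
arm.line_to(q+.036*YBv,feed=.08);st("mid")
push(YBv,.03,6,.002,.05);print(cf(arm.current_tcp_pos()))
q=np.array(arm.current_tcp_pos());arm.line_to(q-.02*YBv,feed=.15);q=np.array(arm.current_tcp_pos())
arm.line_to([q[0],q[1],.06],feed=.25)
# behind near end, for the x push
arm.line_to(B(-.112,-.024,.06),feed=.3);st("near")
cv2.imwrite("pics/t8.png",arm.capture("top")[:,:,::-1]);cv2.imwrite("pics/s8.png",arm.capture("side")[:,:,::-1])
seen("top","pics/t8.png",.026);seen("side","pics/s8.png",.026)
E
```

```text
low t 28.47 tcp [5.675e-01 1.763e-01 5.000e-04] F [0.8 0.7 0.1] op 0.0001
mid t 29.07 tcp [0.569  0.2129 0.001 ] F [ 0.8 -0.6 -0.9] op 0.0002
push 0.016 F -8.29
 t 31.07 tcp [0.5694 0.2265 0.0009] F [-0.8 -8.9  3.3] op -0.0002
[-0.0383 -0.0491  0.0009]
near t 32.19 tcp [0.4945 0.2549 0.0584] F [ 1.1 -0.5 -0.4] op -0.0001
top 1301 x [-131.  -47.    9.] y [-191.  -28.    9.]
side 1035 x [-132.  -35.   10.] y [-188.  -46.    9.]
```

Run:
```python
from h import *
arm.line_to(B(-.112,-.023,.001),feed=.15);st("low")
arm.line_to(B(-.096,-.023,.001),feed=.08)
push(XB,.02,5,.002,.05);print(cf(arm.current_tcp_pos()))
q=np.array(arm.current_tcp_pos());arm.line_to(q-.012*XB,feed=.15)
arm.line_to(B(-.11,-.023,.07),feed=.25)
arm.goto([.600,-.077,.07],down(np.radians(8)));st("over box")
cv2.imwrite("pics/t9.png",arm.capture("top")[:,:,::-1]);cv2.imwrite("pics/s9.png",arm.capture("side")[:,:,::-1])
seen("top","pics/t9.png",.026);seen("side","pics/s9.png",.026)
```

```text
low t 32.83 tcp [0.4974 0.2548 0.0005] F [ 0.9  0.9 -0.1] op 0.0003
push 0.004 F -8.51
 t 33.68 tcp [0.513  0.2544 0.0006] F [-9.4  0.5  6.8] op -0.0002
[-0.0958 -0.0233  0.0006]
over box t 35.67 tcp [ 0.5994 -0.0758  0.0692] F [-0.2 -0.1  0. ] op -0.0002
top 996 x [-128.  -22.    9.] y [-192.  -24.    9.]
side 1675 x [-132.  -48.   10.] y [-190.  -79.    8.]
```

```bash
cat >> h.py <<'E'
def edges(n,f,z=.026):
    im=cv2.imread(f);g=lambda pts:np.array([im[int(round(v)),int(round(u))] for u,v in proj(n,pts)]).astype(int)
    gr=lambda c:''.join('G' if a[1]-a[2]>12 else ('.' if a.sum()<250 else '#') for a in c)
    for y in(-.01,-.0175,-.025): print(n,"y",y,"x -.12..+.01/2mm",gr(g([B(x,y,z) for x in np.arange(-.12,.011,.002)])))
    for x in(-.01,-.02,-.04,-.07): print(n,"x",x,"y -.12..+.01/2mm",gr(g([B(x,y,z) for y in np.arange(-.12,.011,.002)])))
E
python3 - <<'E'
from h import *
edges("top","pics/t9.png");edges("side","pics/s9.png")
E
```

```text
top y -0.01 x -.12..+.01/2mm GGGGGGGGGGGGGGGG...#######################.####################.##
top y -0.0175 x -.12..+.01/2mm GGGGGGGGGGGGGGGG...######################..#######################
top y -0.025 x -.12..+.01/2mm GGGGGGGGGGGGGGGG...#########################################.....#
top x -0.01 y -.12..+.01/2mm GGGGGGGGGGGGGGGGGGGGGGGGGGGGGGGGGGGGGGGGG...##################....
top x -0.02 y -.12..+.01/2mm GGGGGGGGGGGGGGGGGGGGGGGGGGGGGGGGGGGGGGGGG....##############.###.##
top x -0.04 y -.12..+.01/2mm GGGGGGGGGGGGGGGGGGGGGGGGGGGGGGGGGGGGGGGGG...######################
top x -0.07 y -.12..+.01/2mm GGGGGGGGGGGGGGGGGGGGGGGGGGGGGGGGGGGGGGGGGG.#######################
side y -0.01 x -.12..+.01/2mm GGG##############GG#############GGGGGGGGGGG###GGGGGGG####GG#######
side y -0.0175 x -.12..+.01/2mm #####GGGGG#############G#########GGGGG##GGG##GGGGGGG##############
side y -0.025 x -.12..+.01/2mm #############GGG############GG#########GGGGGGGGGG##GGGGGGGGG######
side x -0.01 y -.12..+.01/2mm ##################################GGGGGG###GG###GG##G####GGGGGGGG#
side x -0.02 y -.12..+.01/2mm ##################GG###################GGGGGGGG##GGGGGGGGGGGGGGGGG
side x -0.04 y -.12..+.01/2mm ####################GG#########################GGGGGGGGGGG##GGGGGG
side x -0.07 y -.12..+.01/2mm ####..######################################G###GGG###############
```

The mailer is home: its near edge is at x of about -83 mm and its right edge at about y = -34 mm. Now the box.

Run:
```python
from h import *
p=[.598,-.077]
arm.command_gripper(.085);arm.line_to([*p,.05],feed=.2)
arm.line_to([*p,-.004],feed=.15);st("down")
arm.command_gripper(.03,force=30);st("grip");print(arm.current_finger_force())
assert arm.current_opening()>.032
arm.line_to([*p,.055],feed=.2);st("lift");print(arm.current_finger_force())
assert arm.current_finger_force()>10
X0=-.042+.005
arm.goto(B(X0,-.088,.055),down(YB));st("over")
arm.line_to(B(X0,-.088,.003),feed=.15);st("low")
push(XB,.034,5,.003,.05);print(cf(arm.current_tcp_pos()))
q=np.array(arm.current_tcp_pos());q[2]-=.001
arm.line_to(q-.001*XB,feed=.05);arm.command_gripper(.06);st("rel")
q=np.array(arm.current_tcp_pos());arm.line_to([q[0],q[1],.055],feed=.2)
arm.line_to(np.array([*q[:2],.055])-.048*YBv,feed=.25)
arm.command_gripper(0.);st("aside")
cv2.imwrite("pics/t10.png",arm.capture("top")[:,:,::-1])
edges("top","pics/t10.png")
```

```text
down t 37.32 tcp [ 0.5983 -0.0771 -0.0036] F [ 0.7 -0.   0.8] op 0.0845
grip t 37.83 tcp [ 0.5989 -0.0772 -0.0029] F [ 0.2 -0.1  4. ] op 0.0343
31.32597327232361
lift t 38.27 tcp [ 0.5982 -0.0771  0.0553] F [-0.1  0.  -1.2] op 0.0345
30.820419788360596
over t 39.31 tcp [0.569  0.1865 0.0541] F [ 0.3  0.1 -0.9] op 0.0347
low t 39.81 tcp [0.5695 0.1862 0.0025] F [-1.  -0.1  0.2] op 0.0342
push 0.03 F -10.59
 t 42.31 tcp [0.5936 0.1852 0.0012] F [-11.5   0.3   6.3] op 0.0346
[-0.0125 -0.0893  0.0012]
rel t 42.97 tcp [ 5.926e-01  1.851e-01 -1.000e-04] F [-0.1  0.2 -0.1] op 0.06
aside t 44.33 tcp [0.5907 0.1374 0.055 ] F [-0.4 -0.1  1.1] op -0.0001
top y -0.01 x -.12..+.01/2mm GGGGGGGGGGGGGGGG...........###############.####################...
top y -0.0175 x -.12..+.01/2mm GGGGGGGGGGGGGGGG...........#..#######.............................
top y -0.025 x -.12..+.01/2mm GGGGGGGGGGGGG.....................................................
top x -0.01 y -.12..+.01/2mm .........###############GGGGGGGG......................########....
top x -0.02 y -.12..+.01/2mm .....................................................######.......
top x -0.04 y -.12..+.01/2mm .....................................................#########...#
top x -0.07 y -.12..+.01/2mm ............................................................####..
```

Run:
```python
from h import *
y0=cf(arm.current_tcp_pos())[1]
arm.line_to(B(-.017,y0,.001),feed=.15);st("low")
arm.line_to(B(-.017,-.096,.001),feed=.08);st("mid")
push(YBv,.03,5,.002,.05);print(cf(arm.current_tcp_pos()))
y=cf(arm.current_tcp_pos())[1]
arm.line_to(B(-.017,y-.02,.001),feed=.15);arm.line_to(B(-.017,y-.02,.06),feed=.25)
arm.line_to(B(-.075,-.057,.06),feed=.3)
arm.line_to(B(-.075,-.057,.001),feed=.15);arm.line_to(B(-.058,-.057,.001),feed=.08)
push(XB,.02,5,.002,.05);print(cf(arm.current_tcp_pos()))
arm.line_to(B(-.075,-.057,.001),feed=.15);arm.line_to(B(-.085,-.08,.08),feed=.25)
arm.goto([.45,-.15,.2],down(0));st("away")
cv2.imwrite("pics/t11.png",arm.capture("top")[:,:,::-1])
edges("top","pics/t11.png")
im=cv2.imread("pics/t11.png")[:,:,::-1]
print([im[int(v),int(u)].tolist() for u,v in proj("top",[B(-.0175,y,.026) for y in np.arange(-.08,-.02,.003)])])
```

```text
low t 44.89 tcp [5.871e-01 1.374e-01 5.000e-04] F [-0.4 -1.1  0.6] op -0.0001
mid t 45.56 tcp [0.5888 0.1791 0.001 ] F [ 0.7  0.  -0.5] op -0.0004
push 0.014 F -9.64
 t 47.31 tcp [0.5892 0.1905 0.001 ] F [-1.6 -9.5  2.2] op -0.0001
[-0.0172 -0.0842  0.001 ]
push 0.012 F -5.34
 t 50.8 tcp [0.5606 0.2187 0.001 ] F [-4.9  0.6  4.2] op -0.0
[-0.0469 -0.0571  0.001 ]
away t 53.03 tcp [ 0.4499 -0.1491  0.1992] F [-0.8  0.7  0.8] op -0.0002
top y -0.01 x -.12..+.01/2mm GGGGGGGGGGGGGGGG...#######################.####################...
top y -0.0175 x -.12..+.01/2mm GGGGGGGGGGGGGGGG...######################..#######################
top y -0.025 x -.12..+.01/2mm GGGGGGGGGGGGGGGG...#########################################......
top x -0.01 y -.12..+.01/2mm GGGGGGGGGGGGGGGGGGGGGGGG....##.........##...##################....
top x -0.02 y -.12..+.01/2mm GGGGGGGGGGGGGGGGGGGGGGGGG...##############...##############...#...
top x -0.04 y -.12..+.01/2mm GGGGGGGGGGGGGGGGGGGGGGGGGGGGGGGG.GGGGGGGG...##################...#
top x -0.07 y -.12..+.01/2mm GGGGGGGGGGGGGGGGGGGGGGGGGGGGGGGGGGGGGGGGGG.################..###..
[[32, 54, 43], [32, 53, 44], [34, 49, 45], [44, 53, 59], [79, 82, 85], [92, 92, 91], [83, 83, 82], [74, 73, 73], [77, 76, 76], [78, 78, 77], [82, 81, 80], [80, 80, 79], [80, 80, 78], [77, 82, 84], [65, 70, 75], [80, 83, 84], [92, 95, 95], [92, 94, 94], [92, 95, 96], [91, 94, 94]]
```

```bash
python3 -c "
from plant import arm
print(arm.finish_job())"
```

```text
the job is handed in; nothing more can be done
None
```

The job is handed in at about 53 s of the 70 s: by force contact and the last top-camera check, the mailer is home in the corner of the two fences and the cover-glass box is home against the far fence and the mailer; the result of the judging wasn't reported.

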